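# Clip a wood finish sample into the rub-test jig

### The arm

A 6-joint arm with a two-finger parallel gripper is mounted at the origin on the work surface. World frame = base frame: x ahead of the robot, y to its left, z up, the work surface at z = 0. Lengths are in m, angles in rad, forces in N, time in s.
With the tool pointing down it reaches from about 0.325 to 0.75 m from the base axis. Payload 7.6 kg.
Tool frame: the origin (TCP) lies midway between the tips of the shut fingers; the grasp point (between the pads) lies 19 mm behind it (grasp_offset is the distance from the TCP to the grasp point, in m); z points along the fingers, y is the direction in which the jaws open and shut (so a half turn about z gives the same grasp; the last joint's range is limited). The gripper opens to 85 mm and grips with 20 to 120 N. Pads are 22 mm wide; open, the fingers measure 114 mm over their backs; the gripper's body (76 mm by 85 mm) begins 54 mm behind the grasp point. The pads swing forward as they close: fully open they stand 13 mm farther back than shut.
Start: joints at [-1.358, 0.052, 1.401, -0, 1.689, -0.07], TCP at [0.147, -0.504, 0.231] pointing down, gripper open.
Joint ranges: [-2.9, 2.9], [-0.91, 2.17], [0.12, 2.37], [-1.06, 4.2], [0.26, 2.73], [-2.93, 2.93]. Speed limits (rad/s): [2.57, 2.57, 3.01, 3.14, 3.14, 3.14].

### API

Orientations are given as a 3x3 rotation matrix whose columns are the frame's x, y, z axes.
In Python, from bench import move_to, servo_line, movej, let_go, grasp, pause, ik, snapshot, get_calibration, Unreachable, job_done, get_t, get_joints, get_qvel, get_joint_torque, get_tcp_pos, get_ee_rot, get_wrist_force, get_torque, get_grip_width, grasp_offset gives the robot as it stands. Calls block until the motion is done:
- move_to(position, orientation): joint-space move of the TCP to a pose.
- servo_line(position, rotation=None, speed=0.15, force_limit=None): straight line of the TCP; rotation=None keeps the orientation; speed is the mean speed in m/s. With force_limit (N) it stops when the force on the tool has changed by that much, and returns True; else False.
- movej(angles): joint-space move.
- let_go() and grasp(f_grip=None): open the fingers fully, or close them until they stop; f_grip is the grip in N (None keeps the last).
- pause(seconds).
- ik(position, orientation): joint angles nearest the present ones, or None.
- snapshot(name): name is "scene" or "top"; returns the picture (384x512x3 uint8, red, green, blue); there is no depth.
- get_calibration(name): a dict with "mtx" (3x3 intrinsics, pixels), "eye" and "orientation" of the camera in the world. Camera axes: x right, y up, looking along -z (the intrinsics and any distortion apply to the point x, -y, -z); pixel columns grow to the right and rows downward; lengths in m; the calibration is good to about 2 mm. A picture is of the moment at which its call begins. get_calibration takes no time and is no camera call.
A pose or a line that the arm cannot do raises Unreachable and nothing moves.
- job_done(): hands the job in, once; it reports no verdict.
Readings, each from a call of its own:
- get_t(): time.
- get_joints(): joint angles.
- get_qvel(): joint speeds.
- get_joint_torque(): joint torques, N m.
- get_tcp_pos(): TCP position.
- get_ee_rot(): TCP orientation.
- get_wrist_force(): force on the tool from outside, world axes, zero at the start.
- get_torque(): the same for the moment, N m.
- get_grip_width(): opening from 0.0 (shut) to 1.0 (fully open).
Only numpy, scipy, OpenCV 4.12 (cv2) and the standard library are available. Lean on these libraries where they do the work, as an engineer would, in place of code of your own. Each camera call takes 0.05 s, during which the arm holds its last target.

### The job

Load the blue-marked wood sample into the rub-test jig: press the clip's orange bar down with one fingertip so that its steel nose rises, and keep it held down while the other fingertip pushes the sample along the channel, under the nose, until it is fully home against the end stop. Then let the bar up so that the clip clamps the sample, and come clear. Only press and push: do not pick up the sample, and leave the other things on the bench where they are.

Things in the scene. Friction and masses are not known exactly. Their poses are not given: they have to be found in the camera images.
- jig: Rub-test jig, plywood base 245 x 152 x 18 mm fixed to the bench, its yaw varies. Origin on the bench top beneath it; x = the direction in which the sample is pushed, y towards the orange bar, z up. In this frame, mm: base x -135 to 110, y -82 to 70, top z 18. All sizes called 'jig' below are in this frame.
- channel (a point): Middle of the open (-x) end of the white channel, on its floor: jig x -125, y -40, z 18 mm. The floor is level at z 18, 60 mm wide, between two dark wooden fences 12 mm high (tops at jig z 30): outer fence jig y -78 to -70, inner fence y -10 to -4, both from x -135 to 90. Open above.
- stop_face (a point): Middle of the end stop's face at the channel floor: jig x 90, y -40, z 18 mm. The stop is dark wood, 20 mm high and fixed.
- hinge (a point): A point on the axis of the clip's hinge shaft (8 mm thick, along jig x): jig x -45, y 10, z 40 mm. Its end posts are at jig x -128 and 98, y 4 to 16, tops z 46. Fingers spread along jig y, inner faces 55 to 85 mm apart and centred at y 0, straddle fence and shaft: one tip over the orange bar, the other in the channel, free to travel along x from -125 to 35.
- clip (a joint): Angle (rad) of the spring clip, a rocker: 0 at rest (bar up, nose 6 mm above the channel floor: the sample cannot pass), grows as the bar is pressed, stop at 0.50. At 0.42 the bar is level, top at jig z 24 mm. The nose clears the sample from about 0.24 on, by 8 mm at 0.42; released on the sample it reads about 0.22. About 8 N on mid-bar holds 0.42; it springs back when let go.
- press_bar (a point): Middle of the top face of the clip's orange press bar, 165 mm long (jig x -127 to 38) and 36 mm wide; moves with the clip. At rest it slopes up away from the hinge by 0.42 rad, top from jig z 31 (inner edge) to 46 mm (outer edge); level, it spans jig y 24 to 60. It may be pressed anywhere along its length; a fingertip can slide along it.
- nose (a point): Middle of the underside of the clip's steel nose, 24 mm (jig x 60 to 84) by 20 mm (jig y -52 to -32), on a 24 mm wide steel arm that crosses above the channel to the shaft; moves with the clip. Its highest part with the bar fully down is at jig z 75 mm.
- sample: The wood sample, a loose flat block 80 x 56 x 16 mm, about 60 g, brown with a blue band on the half nearer the channel's open end. Lies in the channel with 2 mm play each side, short of the nose. Origin at the centre of its underside, x along the 80 mm side, z up. Fully home its origin is at jig x 50, y about -40, z 18 mm; at the start jig x is -30 to 14 mm.
- spare_sample: Bystander: a loose plain dark wood sample, 80 x 56 x 16 mm, on the bench beside the jig. Origin at the centre of its underside.
- sanding_block: Bystander: cork and green plastic sanding block, 100 x 60 x 32 mm, on the bench beside the jig. Origin at the centre of its underside.
- glue: Bystander: white glue bottle with orange cap, 60 mm across, 170 mm high. Origin at the centre of its underside.
- stain_can: Bystander: can with blue label, 84 mm across, 100 mm high. Origin at the centre of its underside.
- tub: Bystander: open blue plastic tub, 80 mm across, 75 mm high. Origin at the centre of its underside.
- tape_measure: Bystander: yellow tape measure, 70 x 35 x 65 mm. Origin at the centre of its underside.
- ear_defenders: Bystander: red ear defenders, 76 x 110 x 135 mm, standing on their cups. Origin at the centre of their underside.
There are look-alikes about, which are no part of the job. Leave any pink or turquoise look-alike of the sample alone.

How it is judged:
On the way, in this order (a step that is already met when the one before it is completed fails the run):
1. a fingertip holds the clip's bar down, nose raised to sample height, with the sample still short of the nose (value of joint clip above 0.21 rad and x of sample in the frame of jig below 0.022 m and contact force between the fingers and clip above 0.5 N), for 0.2 s.
2. the sample is pushed fully home against the end stop while the bar is still held down (value of joint clip above 0.21 rad and x of sample in the frame of jig above 0.047 m and contact force between the fingers and clip above 0.5 N), for 0.1 s.
At the end, for the whole second after the job is handed in: The sample lies flat on the channel floor within 3 mm of the end stop, at rest, with the released clip's nose pressing on it (more than 1.5 N) (x of sample in the frame of jig between 0.047 and 0.053 m and y of sample in the frame of jig between -0.045 and -0.035 m and z of sample in the frame of jig between 0.015 and 0.021 m and angle between sample's own z axis and vertical below 0.05 rad and linear speed of sample below 0.01 m/s and contact force between clip and sample above 1.5 N and value of joint clip between 0.15 and 0.29 rad); the robot touches nothing.
It fails at once if the sample is lifted more than 8 mm off the channel floor or tipped more than 0.2 rad (z of sample in the frame of jig above 0.026 m or angle between sample's own z axis and vertical above 0.2 rad).
It fails at once if a bystander is moved more than 20 mm or tipped over (distance of any of spare_sample, sanding_block, glue, stain_can, tub, tape_measure, ear_defenders from where it was at the start of the episode above 0.02 m or angle between any of spare_sample, sanding_block, glue, stain_can, tub, tape_measure, ear_defenders's own z axis and vertical above 0.4 rad).
It also fails if it takes over 40 s, if anything falls off the work surface, if the arm or the gripper's body presses on something with over 40 N, if the wrist force passes 120 N, or if a joint passes its speed limit or range.

## Working session

There is one attempt and no reset: what is moved stays moved. The work goes in short steps, each a Python script; the robot and the scene stay as the last script left them, time stands still between calls to the robot, and variables do not carry over. Pictures are saved under pics/ and viewed, and the job is handed in when it is done.

```bash
ls; mkdir -p pics
python3 - <<'E'
from bench import *
import cv2
for n in("scene","top"):
    im=snapshot(n); cv2.imwrite(f"pics/{n}0.png",im[:,:,::-1]); print(get_calibration(n))
print(get_t(),get_tcp_pos(),get_ee_rot(),get_grip_width(),grasp_offset)
E
```

```text
pics
{'mtx': array([[361.64479366,   0.        , 254.60657225],
       [  0.        , 361.64479366, 188.12070478],
       [  0.        ,   0.        ,   1.        ]]), 'eye': array([0.89155734, 0.52265993, 1.1195908 ]), 'orientation': array([[-0.81999728, -0.49105308,  0.29406009],
       [ 0.57233447, -0.69795032,  0.43046324],
       [-0.00614097,  0.52127941,  0.85336397]])}
{'mtx': array([[349.66896613,   0.        , 252.76006051],
       [  0.        , 349.66896613, 195.34308091],
       [  0.        ,   0.        ,   1.        ]]), 'eye': array([ 0.45237695, -0.01542255,  1.09459432]), 'orientation': array([[-0.02467603,  0.99681913, -0.07578067],
       [-0.99948661, -0.02614943, -0.0185126 ],
       [-0.02043534,  0.07528495,  0.99695264]])}
0.1 [ 0.14647754 -0.50388372  0.23055736] [[ 9.60269527e-01  2.79074100e-01 -2.88340377e-04]
 [ 2.79074231e-01 -9.60268576e-01  1.35486512e-03]
 [ 1.01223559e-04 -1.38150405e-03 -9.99999041e-01]] 1.0066038425660204 0.0187
```

View pics/scene0.png

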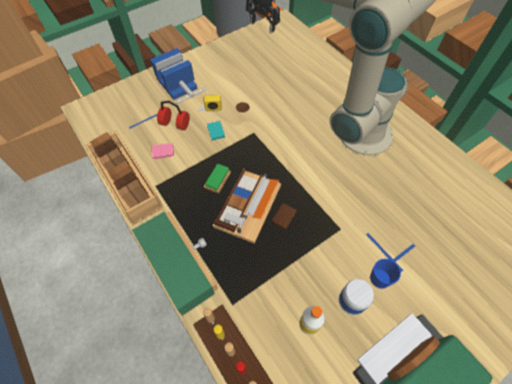

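View pics/top0.png

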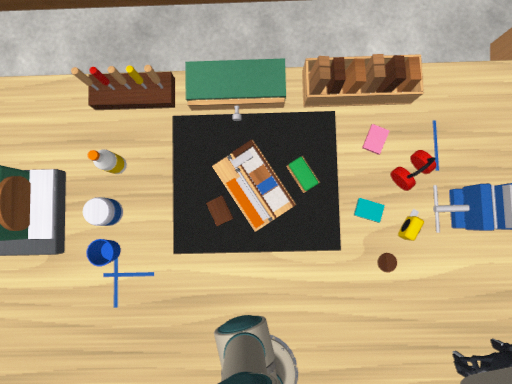

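The jig lies around (254,186) in the top view, with its orange bar on the left. The sample, brown with a blue band, is in the channel at about (263,178). The pink (375,139) and turquoise (369,210) look-alikes and the plain spare (219,210) are outside the jig. I'll enlarge to confirm.

Run:
```python
import cv2
a=cv2.imread("pics/top0.png")[130:240,195:330]; cv2.imwrite("pics/top0c.png",cv2.resize(a,None,fx=5.5,fy=5.5,interpolation=cv2.INTER_CUBIC))
a=cv2.imread("pics/scene0.png")[155:255,195:315]; cv2.imwrite("pics/scene0c.png",cv2.resize(a,None,fx=6,fy=6,interpolation=cv2.INTER_CUBIC))
```

```text
(no output)
```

View pics/top0c.png

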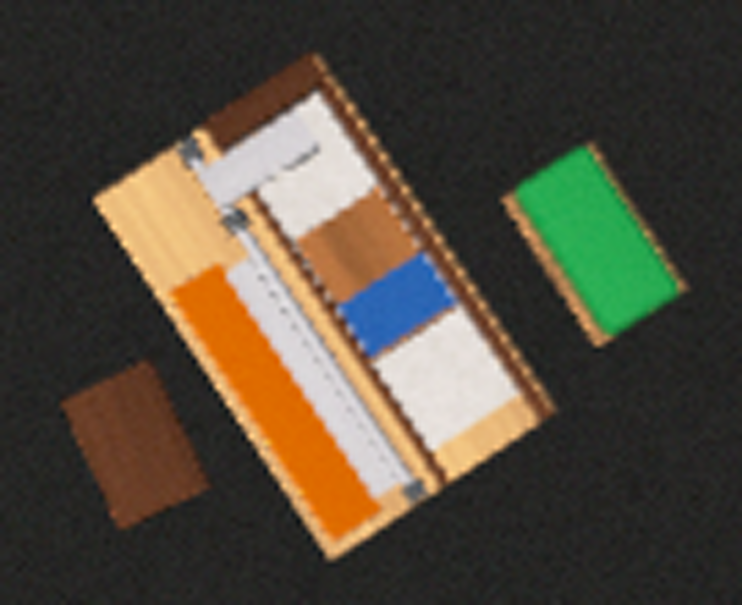

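View pics/scene0c.png

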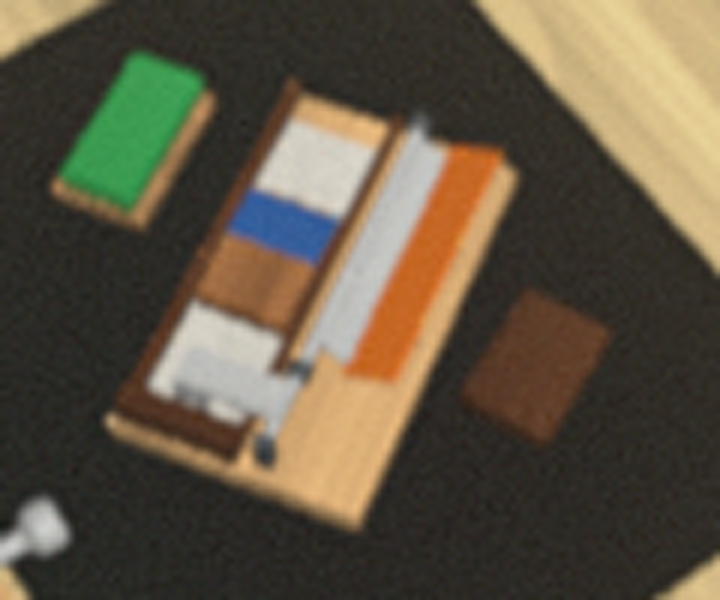

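Confirmed: the sample in the white channel has a blue band on the half nearer the open end. Next I'll fit the jig pose from the orange bar and base corners in both views, with known heights.

```bash
cat > h.py <<'E'
import numpy as np,cv2
from bench import *
def proj(n,P):
    c=get_calibration(n);p=(np.atleast_2d(P)-c['eye'])@c['orientation'];p=p*[1,-1,-1]
    q=p@c['mtx'].T; return q[:,:2]/q[:,2:]
def ray(n,uv,z):
    c=get_calibration(n);uv=np.atleast_2d(uv)
    d=np.c_[uv,np.ones(len(uv))]@np.linalg.inv(c['mtx']).T*[1,-1,-1]@c['orientation'].T
    return c['eye']+d*((z-c['eye'][2])/d[:,2])[:,None]
def jig2w(p,P):
    c,s=np.cos(p[2]),np.sin(p[2]);P=np.atleast_2d(P)*1e-3
    return P@np.array([[c,s,0],[-s,c,0],[0,0,1]])+[p[0],p[1],0]
def w2jig(p,W):
    c,s=np.cos(p[2]),np.sin(p[2]);return (np.atleast_2d(W)-[p[0],p[1],0])@np.array([[c,-s,0],[s,c,0],[0,0,1]])*1e3
E
python3 - <<'E'
from h import *
from scipy.optimize import least_squares
def quad(n,mask):
    cs,_=cv2.findContours(mask,cv2.RETR_EXTERNAL,cv2.CHAIN_APPROX_NONE)
    c=max(cs,key=cv2.contourArea)
    for e in np.linspace(3,40,60):
        a=cv2.approxPolyDP(cv2.convexHull(c),e,True)
        if len(a)==4:break
    return (a[:,0]+.5)/8-.5, cv2.contourArea(c)/64
box={'top':(130,240,195,330),'scene':(155,255,195,315)}
obs={}
for n in box:
    im=cv2.imread(f"pics/{n}0.png");r0,r1,c0,c1=box[n]
    h=cv2.cvtColor(cv2.resize(im[r0:r1,c0:c1],None,fx=8,fy=8,interpolation=cv2.INTER_LINEAR),cv2.COLOR_BGR2HSV)
    o=cv2.inRange(h,(5,200,130),(15,255,255)); b=cv2.inRange(h,(100,130,80),(125,255,255))
    for k,m in(('o',o),('b',b)):
        m=cv2.morphologyEx(m,cv2.MORPH_OPEN,np.ones((9,9)))
        q,a=quad(n,m);M=cv2.moments(m,True)
        cen=(np.array([M['m10'],M['m01']])/M['m00']+.5)/8-.5
        obs[n,k]=q+[c0,r0],cen+[c0,r0];print(n,k,q.round(1).tolist(),a,(cen+[c0,r0]).round(2))
# correspondences
J=[(38,29.3,31.1),(38,62.2,45.8),(-127,62.2,45.8),(-127,29.3,31.1)]
def guess(n):
    c={'top':[(222,263),(172,290),(333,540),(383,508)],'scene':[(347,370),(393,380),(505,150),(450,145)]}[n]
    f={'top':5.5,'scene':6}[n];r0,_,c0,_=box[n]
    g=np.array(c)/f+[c0,r0];Q=obs[n,'o'][0]
    return np.array([Q[np.argmin(np.linalg.norm(Q-x,axis=1))] for x in g])
ext={'top':[((110,70,18),(93,200)),((110,-78,38),(318,53)),((-125,-70,18),(520,395))],
 'scene':[((110,70,18),(359,518)),((-135,70,18),(518,165)),((-135,-78,30),(293,80))]}
P={};U={}
for n in box:
    f={'top':5.5,'scene':6}[n];r0,_,c0,_=box[n]
    P[n]=np.array(J+[e[0] for e in ext[n]],float);U[n]=np.vstack([guess(n),np.array([e[1] for e in ext[n]])/f+[c0,r0]])
def res(p,ns): return np.concatenate([(proj(n,jig2w(p,P[n]))-U[n]).ravel() for n in ns])
for ns in(['top'],['scene'],['top','scene']):
    s=least_squares(res,[.47,-.03,.6],args=(ns,),loss='soft_l1');print(ns,s.x,np.round(s.fun,1).reshape(-1,2).tolist())
p=s.x;np.save('jig.npy',p)
for n in box:
    q,c=obs[n,'b'];print(n,'blue jig',w2jig(p,ray(n,np.vstack([q,c]),.034)).round(1).tolist())
print('nose',proj('top',jig2w(p,[[60,-32,24],[84,-52,24]])))
E
```

```text
top o [[40.1, 48.7], [68.2, 91.4], [61.3, 97.1], [31.4, 52.2]] 508.9453125 [244.55 202.8 ]
top b [[76.4, 46.6], [81.3, 54.8], [66.6, 63.4], [62.1, 54.9]] 174.8203125 [266.61 184.86]
scene o [[81.6, 25.3], [65.1, 61.7], [59.3, 61.2], [75.8, 25.2]] 225.5859375 [265.24 198.79]
scene b [[41.1, 32.2], [54.4, 36.7], [52.2, 42.1], [39.1, 37.7]] 93.1640625 [241.67 192.15]
['top'] [0.57448015 0.01193401 0.56177335] [[0.1, -1.7], [-0.7, 0.2], [-0.4, 1.0], [1.9, 0.5], [-0.1, -0.7], [-1.6, -1.6], [1.9, 1.7]]
['scene'] [0.57196524 0.01649079 0.55959474] [[-2.3, 0.7], [1.0, 1.6], [2.4, -0.6], [-0.7, -1.3], [-0.1, -0.2], [0.0, 0.3], [-0.1, -0.5]]
['top', 'scene'] [0.57297709 0.01384439 0.55459449] [[-0.5, -1.3], [-1.4, 0.5], [-1.3, 1.6], [1.0, 1.1], [-0.6, -0.5], [-1.9, -1.1], [1.2, 2.5], [-3.1, 0.3], [0.2, 1.3], [1.8, -0.9], [-1.2, -1.6], [-1.0, -0.6], [-0.5, 0.1], [-0.6, -0.9]]
top blue jig [[-22.2, -66.2, 34.0], [-51.5, -64.7, 34.0], [-48.9, -12.7, 34.0], [-19.6, -15.5, 34.0], [-35.4, -39.9, 34.0]]
scene blue jig [[-45.5, -65.4, 34.0], [-47.1, -14.6, 34.0], [-24.2, -13.0, 34.0], [-22.3, -62.3, 34.0], [-34.7, -38.8, 34.0]]
nose [[247.45660449 160.97222668]
 [248.62786126 151.06479789]]
```

Run:
```python
from h import *
from scipy.optimize import least_squares
box={'top':(130,240,195,330),'scene':(155,255,195,315)}
p0=np.load('jig.npy')
sel={'top':[('x',110,18,(20,60)),('x',-135,18,(-70,55)),('y',70,18,(-120,100)),('y',-82,18,(-120,60))],
'scene':[('x',110,0,(-70,60)),('y',70,0,(-120,100)),('x',-135,18,(0,55))]}
D=[]
for n in box:
    im=cv2.imread(f"pics/{n}0.png");r0,r1,c0,c1=box[n]
    g=cv2.resize(im[r0:r1,c0:c1],None,fx=8,fy=8,interpolation=cv2.INTER_LINEAR)
    v=g.max(2); m=(v>85).astype(np.uint8)*255
    m=cv2.morphologyEx(m,cv2.MORPH_OPEN,np.ones((9,9)))
    cs,_=cv2.findContours(m,cv2.RETR_EXTERNAL,cv2.CHAIN_APPROX_NONE)
    c=[k for k in cs if cv2.pointPolygonTest(k,tuple(map(float,((proj(n,jig2w(p0,[[-60,-40,20]]))[0]-[c0,r0])*8))),False)>0][0]
    uv=(c[:,0]+.5)/8-.5+[c0,r0]
    for ax,val,z,(lo,hi) in sel[n]:
        W=ray(n,uv,z*1e-3);j=w2jig(p0,W);a,b=(0,1) if ax=='x' else (1,0)
        k=(abs(j[:,a]-val)<12)&(j[:,b]>lo)&(j[:,b]<hi);print(n,ax,val,k.sum(),np.median(j[k,a])-val);D.append((n,a,val,W[k]))
for ns in(['top'],['scene'],['top','scene']):
    f=lambda p:np.concatenate([(w2jig(p,W)[:,a]-v)/np.sqrt(len(W)) for n,a,v,W in D if n in ns])
    s=least_squares(f,p0,loss='soft_l1',x_scale=[.001,.001,.01]);print(ns,s.x,[round(float(np.median(w2jig(s.x,W)[:,a]-v)),1) for n,a,v,W in D])
p=least_squares(lambda p:np.concatenate([(w2jig(p,W)[:,a]-v)/np.sqrt(len(W)) for n,a,v,W in D]),p0,loss='soft_l1',x_scale=[.001,.001,.01]).x
np.save('jig.npy',p)
pts=[(110,70,18),(-135,70,18),(-135,-82,18),(110,-82,18)],[(38,29.3,31.1),(38,62.2,45.8),(-127,62.2,45.8),(-127,29.3,31.1)],[(-125,-70,18),(-125,-10,18),(90,-10,18),(90,-70,18)],[(-135,-78,30),(90,-78,30),(90,-70,30),(-135,-70,30)]
for n,f in(('top',5.5),('scene',6)):
    im=cv2.imread(f"pics/{n}0.png");r0,r1,c0,c1=box[n]
    g=cv2.resize(im[r0:r1,c0:c1],None,fx=f,fy=f,interpolation=cv2.INTER_CUBIC)
    for q,col in zip(pts,[(0,255,0),(255,0,0),(255,0,255),(0,255,255)]):
        u=(proj(n,jig2w(p,q))-[c0,r0]+.5)*f
        cv2.polylines(g,[u.astype(int)],True,col,1)
    cv2.imwrite(f"pics/{n}_ov.png",g)
```

```text
top x 110 89 1.9830947267598305
top x -135 282 -0.056287043711876095
top y 70 498 0.390862017695639
top y -82 404 -1.8547526092670523
scene x 110 369 1.5279468670574232
scene y 70 415 1.8290464806776754
scene x -135 127 -5.578852091494014
['top'] [0.57418778 0.01374041 0.55486827] [1.0, -1.0, 1.1, -1.1, 0.6, 2.5, -6.5]
['scene'] [0.56921474 0.0136163  0.55790801] [5.4, 3.2, -1.4, -3.6, 4.8, 0.0, -2.1]
['top', 'scene'] [0.57202322 0.01338618 0.55511512] [3.1, 1.0, 0.3, -1.9, 2.6, 1.7, -4.5]
```

View pics/top_ov.png

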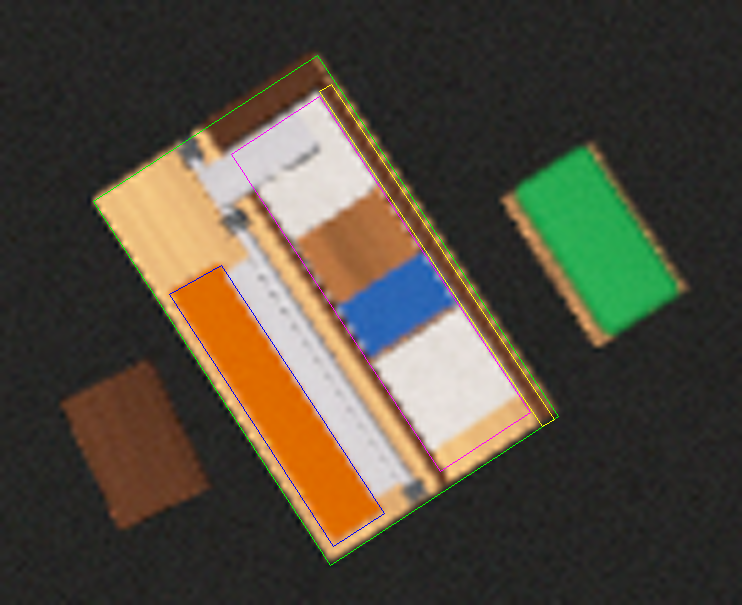

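View pics/scene_ov.png

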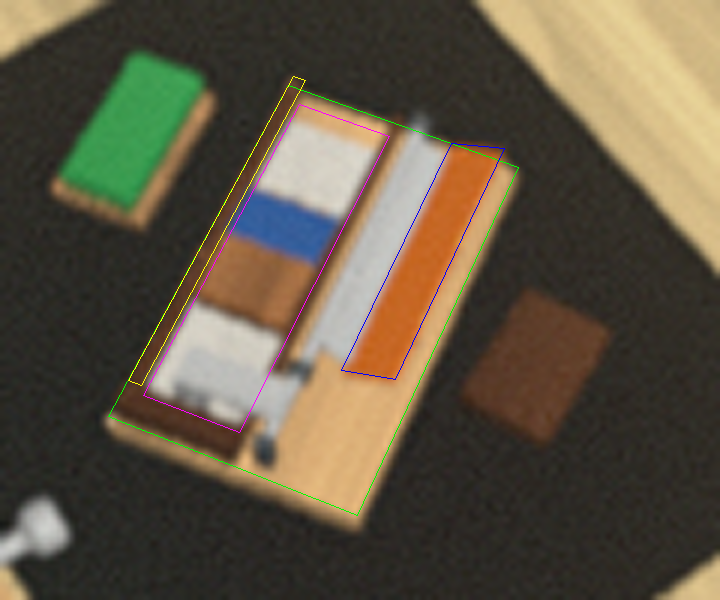

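The overlay matches the base, fence and bar edges in both views, and the mean pose is good to about 2 mm. The sample's rear edge is at jig x ≈ -53, so its centre is at about -13, which falls within the stated start range. Next I'll move above jig x -85 and press.

```bash
cat >> h.py <<'E'
p=np.array([.573,.0135,.555]); YC=3.
c,s=np.cos(p[2]),np.sin(p[2])
R=np.array([[c,s,0],[s,-c,0],[0,0,-1.]])
def tip(x,z,y=None):  # jig mm, z = open tip height
    return jig2w(p,[[x,YC if y is None else y,z-13]])[0]
def st(m=''): print(m,'t',round(get_t(),2),'tip jig',(w2jig(p,get_tcp_pos())[0]+[0,0,13]).round(1),'F',np.round(get_wrist_force(),1))
def pic(n,f,box=None,k=1):
    im=snapshot(n)[:,:,::-1]
    if box: im=im[box[0]:box[1],box[2]:box[3]]
    cv2.imwrite(f,cv2.resize(im,None,fx=k,fy=k,interpolation=cv2.INTER_CUBIC))
E
python3 - <<'E'
from h import *
for x,z in((-85,150),(-85,24),(0,24),(0,120)): print(ik(tip(x,z),R))
move_to(tip(-85,120),R);st()
servo_line(tip(-85,62),speed=.1);st()
pic('scene','pics/s1.png',(110,270,180,340),4);pic('top','pics/t1.png',(110,250,180,330),4)
E
```

```text
[-1.31378677e-01  3.23539657e-02  1.61063877e+00 -4.44089210e-16
  1.49859991e+00  8.84417650e-01]
[-1.31378677e-01  1.82908125e-01  1.71965863e+00 -4.44089210e-16
  1.23902590e+00  8.84417650e-01]
[-3.65154608e-02  3.65033169e-01  1.49802427e+00 -4.44089210e-16
  1.27853522e+00  9.79280866e-01]
[-3.65154608e-02  2.55212056e-01  1.42650064e+00 -4.44089210e-16
  1.45987995e+00  9.79280866e-01]
 t 2.27 tip jig [-85.3   2.3 120.2] F [-0.1 -0.1 -0.3]
 t 3.0 tip jig [-84.7   2.7  62.6] F [ 0.6  0.1 -0.2]
```

View pics/s1.png

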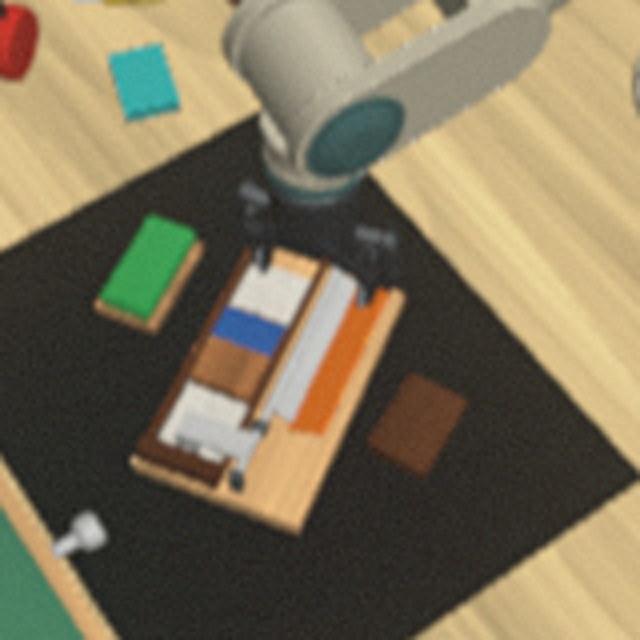

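View pics/t1.png

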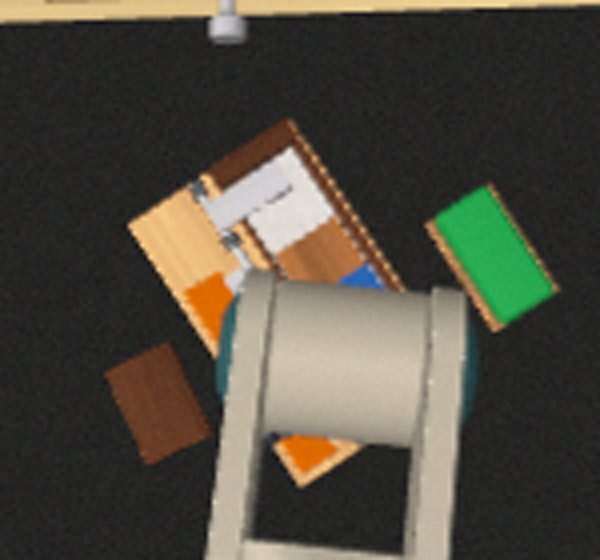

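The fingertips in the scene crop are at (262,265) and (365,298), over the channel and the orange bar respectively. I'll check that against the projection, then press.

Run:
```python
from h import *
print((proj('scene',jig2w(p,[[-85,-47,62.6],[-85,53,62.6]]))-[180,110])*4)
r=servo_line(tip(-85,30),speed=.05,force_limit=2);st(f'touch {r}')
z=w2jig(p,get_tcp_pos())[0][2]+13
```

```text
[[260.38899392 263.02048283]
 [366.53717254 301.06517073]]
touch True t 3.6 tip jig [-85.2   3.2  37.4] F [ 0.7 -1.   3. ]
```

Run:
```python
from h import *
for z in (31,26,24):
    r=servo_line(tip(-85,z),speed=.05,force_limit=25);pause(.1);st(r)
pause(.3);st()
pic('scene','pics/s2.png',(155,265,190,320),5)
```

```text
False t 4.0 tip jig [-84.8   2.4  31.8] F [ 0.7 -2.5  4.6]
False t 4.35 tip jig [-84.5   1.9  27.3] F [ 1.  -4.2  7.5]
False t 4.7 tip jig [-84.5   1.5  25.6] F [ 0.7 -5.7  7.9]
 t 5.0 tip jig [-84.5   1.5  25.6] F [ 1.5 -4.6  7.7]
```

View pics/s2.png

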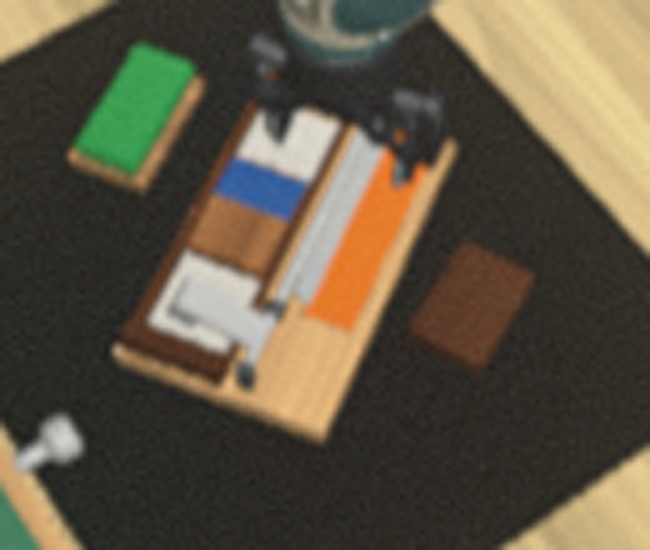

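The bar is level and the nose has risen, at about 8 N as expected. Now I'll push.

Run:
```python
from h import *
for x,v in ((-45,.08),(-15,.06)):
    r=servo_line(tip(x,24),speed=v,force_limit=25);st(r)
for x in (-8,-4,-1,2,5,8):
    r=servo_line(tip(x,24),speed=.03,force_limit=9);st(r)
    if r: break
pause(.3);st()
pic('scene','pics/s3.png',(155,265,190,320),5)
```

```text
False t 5.7 tip jig [-44.5   3.2  24.6] F [1.  0.4 5.9]
False t 6.35 tip jig [-14.8   3.2  24.5] F [-1.3  0.2  6.5]
False t 6.73 tip jig [-8.2  3.2 24.5] F [-1.8 -0.   5.2]
False t 7.02 tip jig [-4.3  3.2 24.4] F [-2.1 -1.5  5.9]
False t 7.27 tip jig [-1.4  3.2 24.4] F [-2.9 -1.5  6.3]
False t 7.52 tip jig [ 1.4  3.2 24.3] F [-3.7 -1.9  6. ]
False t 7.77 tip jig [ 1.7  3.3 24.2] F [-17.7  -6.9  15.3]
False t 8.02 tip jig [ 2.   3.2 24.1] F [-32.6 -12.2  24.2]
 t 8.32 tip jig [ 2.   3.2 24.1] F [-31.8 -12.   23.3]
```

View pics/s3.png

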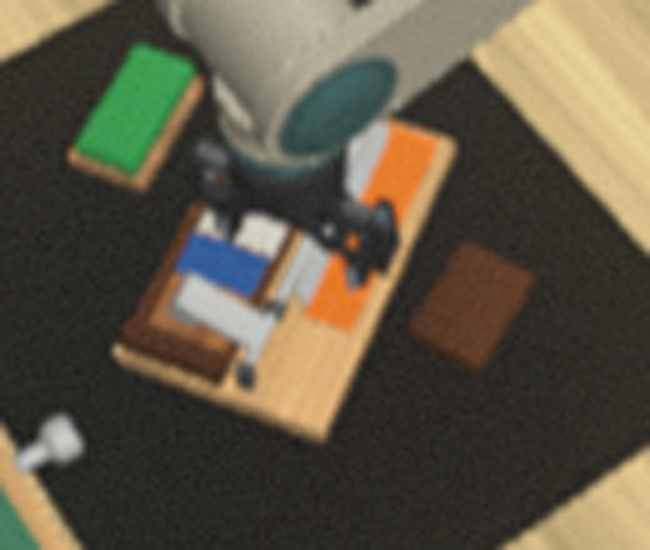

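The push stopped hard at tip x ≈ 1.7 (rear edge ≈ 12, against 10 expected), and the picture shows the sample at the stop under the raised nose. I'll back off gently with the bar still held, then lift.

Run:
```python
from h import *
servo_line(tip(-6,24),speed=.02);pause(.2);st()
servo_line(tip(-6,60),speed=.04);st()
servo_line(tip(-6,130),speed=.1);st()
servo_line(tip(-110,150),speed=.15);st()
pause(.3)
pic('scene','pics/s4.png',(155,265,190,320),5);pic('top','pics/t4.png',(130,240,195,330),5.5)
```

```text
t 9.42 tip jig [-4.6  2.8 25.4] F [2.7 1.2 5.4]
 t 10.47 tip jig [-6.2  3.1 59.6] F [ 0.   0.8 -0.4]
 t 11.32 tip jig [ -6.4   3.2 129.2] F [-0.2  0.3  0.4]
 t 12.18 tip jig [-109.7    3.1  149.8] F [0.2 0.5 0.3]
```

View pics/s4.png

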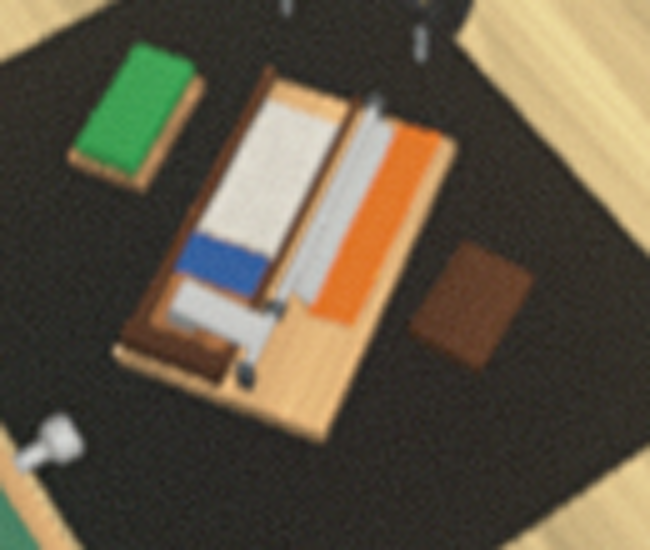

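View pics/t4.png

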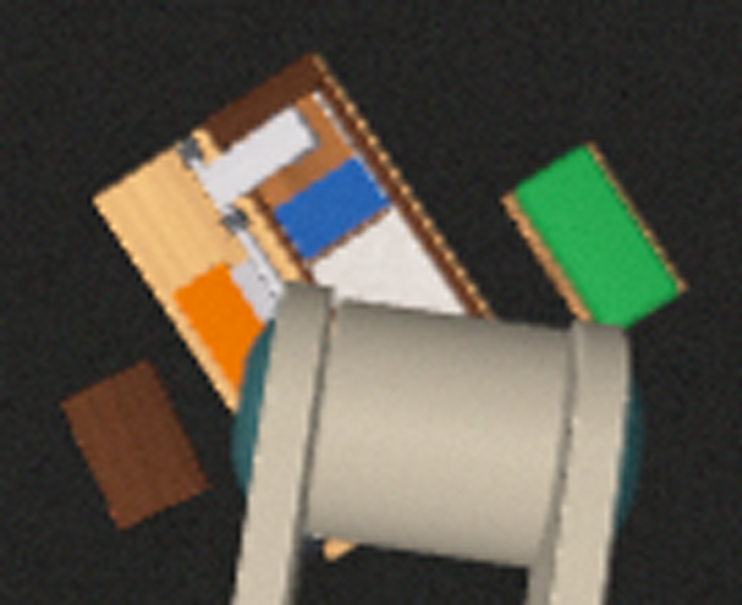

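Run:
```python
from h import *
for n,(r0,r1,c0,c1) in {'top':(130,240,195,330),'scene':(155,255,195,315)}.items():
  for src in ('old','new'):
    im=cv2.imread(f'pics/{n}0.png') if src=='old' else snapshot(n)[:,:,::-1].copy()
    h=cv2.cvtColor(cv2.resize(im[r0:r1,c0:c1],None,fx=8,fy=8,interpolation=cv2.INTER_LINEAR),cv2.COLOR_BGR2HSV)
    m=cv2.morphologyEx(cv2.inRange(h,(100,130,80),(125,255,255)),cv2.MORPH_OPEN,np.ones((9,9)))
    k=max(cv2.findContours(m,0,1)[0],key=cv2.contourArea);q=(cv2.boxPoints(cv2.minAreaRect(k))+.5)/8-.5+[c0,r0]
    j=w2jig(p,ray(n,q,.034));print(n,src,j.mean(0).round(1),j[:,:2].round(1).tolist())
```

```text
top old [-35.  -39.7  34. ] [[-18.3, -12.2], [-19.3, -67.9], [-51.6, -67.1], [-50.6, -11.5]]
top new [ 30.2 -38.9  34. ] [[45.4, -10.9], [47.1, -66.1], [14.9, -66.8], [13.3, -11.7]]
scene old [-34.8 -38.8  34. ] [[-21.7, -64.9], [-49.2, -67.8], [-47.8, -12.4], [-20.5, -10.1]]
scene new [ 30.5 -38.2  34. ] [[45.0, -64.1], [17.4, -68.0], [16.1, -12.0], [43.5, -8.7]]
```

Run:
```python
from h import *
st();job_done()
```

```text
t 12.68 tip jig [-109.9    3.1  149.9] F [-0.6  0.1  0.3]
the job is handed in; nothing more can be done
```

The blue-marked sample is loaded in the jig and clamped, and I handed the job in at about 12.7 s. No verdict was reported.

- **Press:** I held the orange bar down at about 8 N. The bar was level and the nose had visibly risen before I started pushing.
- **Push:** The other fingertip pushed the sample along the channel until it met a hard stop, with the wrist force at about 32 N horizontally. I held it there for 0.3 s with the bar still down, then backed off about 6 mm and lifted clear.

**Last checks:**
- **Position:** The blue band moved 65 mm in both views. The sample's centre is at about jig x 52, against 50 for fully home, which is within the roughly 2 mm error of my jig pose. Its y is about -39.
- **Clamp:** The nose looks to be resting on the sample in the last pictures. I could not measure the clip angle or the clamping force.
- **Robot and bench:** The wrist force was near zero with the arm clear. The sanding block and spare sample beside the jig show no movement. I did not check the other items again, but the arm stayed high on its way in and did not go near them after that.

**Where the checks disagreed:**
- **Camera fits:** Before the final averaged pose, the two cameras' fits of the jig differed by about 5 mm in x.
- **Sample yaw:** The sample appears turned by up to about 0.05 rad within its play, which would put its centre at most about 1.4 mm short of flush.

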